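# Unlatch the long battery pack from its charger and hold it up

## Robot

A 6-joint arm with a two-finger parallel gripper is mounted at the origin on a cart in front of the work surface, level with it; the furniture and walls round the work are solid. World frame = base frame: x ahead of the robot, y to its left, z up, the work surface at z = 0. Lengths are in mm, angles in rad, forces in N, time in s.
With the tool pointing down it reaches from about 350 to 975 mm from the base axis. Payload 7.1 kg.
Tool frame: the origin (TCP) lies midway between the tips of the shut fingers; the grasp point (between the pads) lies manip.grip_point_offset behind it (manip.grip_point_offset is the distance from the TCP to the grasp point, in mm); z points along the fingers, y is the line along which they close (so a half turn about z gives the same grasp; the last joint's range is limited). The gripper opens to 88 mm and grips with 3 to 60 N. Pads are 20 mm wide; open, the fingers measure 115 mm over their backs; the gripper's body (75 mm by 178 mm) begins 61 mm behind the grasp point.
Start: joints at [-1.326, 0.423, 1.63, -0, 1.089, -0.019], TCP at [162.988, -603.357, 222.675] pointing down, gripper open.
Joint ranges: [-3, 3], [-0.9, 2.11], [0.09, 2.58], [-1.31, 4.45], [0.11, 2.69], [-2.54, 2.54]. Speed limits (rad/s): [2.39, 2.39, 3.01, 3.14, 3.14, 3.14].

## Interface

Orientations are given as a rotation vector (axis times angle).
In Python, from workcell import manip gives the robot as it stands.
- The arm moves only by the tool drive_tool, never from a script. Its argument "targets" is a list of rows, each a list of 7 numbers: the shift along the world's x, y, z in cm, then the turn, a rotation vector about the world's x, y, z in rad, then the gripper's target within -1 to 1 (shut at 1, half-way at 0, fully open at -1). In form: [[dx, dy, dz, wx, wy, wz, gripper], ...]. A call has exactly 10 rows; each row is the pose to reach, as a shift and turn from the pose commanded when the call began; what a row does not reach only later rows make up. A row lasts 1/10 s, in which the tool goes at most 50 mm and 8.59 degrees, less where a joint would pass 70% of its speed; a pose out of reach is approached as far as the arm can. A call with a gripper value outside its range is refused whole. The fingers move at their own pace and stop on an object; "newtons" is the grip in N (left out, the last holds). Time passes only in rows, so rows that repeat a pose let the fingers close, or fill a call up. It gives the time, the measured TCP pose, the force, the opening and the grip force at its end, in the units of the state.
- manip.observe(): the state, without advancing time (a new reading comes with each control period).
- manip.camera(name): name is "side" or "top" or "wrist"; returns a dict with "frame" (420x560x3 uint8, red, green, blue), "intrinsics" (3x3 intrinsics, pixels), "view" (4x4, takes a point from world to camera coordinates). Camera axes: x right, y up, looking along -z (the intrinsics and any distortion apply to the point x, -y, -z); pixel columns grow to the right and rows downward; lengths in mm; the calibration is good to about 2 mm. The wrist camera is an equidistant fisheye: a pixel r from the principal point sees the ray r / f radians off the axis. A picture is of the moment at which its call begins. There is no depth.
- manip.hand_in(): hands the job in; it is judged then, once.
Trained networks look in a picture, given as the dict that the camera call returned (one of the last four; its "shot" number tells which), for a name from the list of things; names that differ only in an ending like _2 or _b are one class to them, and where a whole thing is asked for, a point or a joint stands for the part that bears it (a point fixed in the world has none). Each returns a list of dicts, best first, with "confidence" (0 to 1); they miss things now and then, are a little off and sometimes report something else, mostly with a low value. They report only what shows in the picture. A call takes as long as a camera call. They do not tell look-alikes from the thing itself.
- manip.cut_out(thing, picture): "mask" (420x560 bool, what is visible of it) and "box" ([left, top, right, bottom] in pixels, round what is visible of it).
- manip.landmark_of(thing, picture): "at" ([column, row] in pixels: a listed point, or the origin of a listed thing).
The state is a dict: "clock": time; "qpos": joint angles; "dq": joint speeds; "effort": joint torques, N m; "tool_pos": TCP position; "eef_rot": TCP orientation; "wrist_force": force on the tool from outside, world axes, zero at the start; "wrist_torque": the same for the moment, N m; "width": finger opening in mm; "grip_force": force on a finger pad.
Only numpy, scipy, OpenCV 4.12 (cv2) and the standard library are available. Lean on these libraries where they do the work, as an engineer would, in place of code of your own. Each camera call takes 0.05 s, during which the arm holds its last target. There are 200 camera calls.

## Task

Two battery packs stand latched in two identical chargers on the bench; take out the longer pack. Pinch its two side catches fully in together while it still sits home in the charger, keep them pinched, and lift it straight up out of the charger without wrenching it against the latches. Finish holding it still and level by its catches, its underside clear of the charger and at least 15 cm above the bench; do not put it down or let go, and leave the short pack and the other things alone.

Things in the scene. Friction and masses are not known exactly. Their poses are not given: they have to be found in the camera images.
- pack_long: The longer of two grey battery packs, 0.35 to 0.7 kg: 120 mm long (its x), 48 mm wide (its y), 82 mm high, with a black spring catch in the middle of each long side. Origin: centre of its underside; z up. It stands loose in charger_long, underside 24 mm above the bench. While a catch is out it lifts only 1.5 mm (a nose hooks 4 mm under a lip); with both in it lifts freely.
- pack_long_grip (a point): Midway between the long pack's two catch pads, 50 mm above its underside (74 mm above the bench when seated, 32 mm below its top); axes as the pack's, pinch along its y. 66 mm over both pads at rest, 52 mm when both are fully in.
- pack_long_pad_left (a point): Middle of the outer face of the long pack's +y catch: a black ribbed pad 32 mm along x, from 30.5 to 68 mm above the pack's underside. Moves in with the catch, along y.
- pack_long_pad_right (a point): The same on the -y catch.
- pack_long_catch_left (a joint): How far the long pack's +y catch is pressed in: 0 out (latched), 0.007 m fully in (stop). Clear of the lip from about 0.005. Spring: 2.4 N at the start to 6.6 N fully in.
- pack_long_catch_right (a joint): The same for the -y catch of the long pack.
- charger_long: The charger that holds the long pack: a black box fixed to the bench, 132 x 100 mm (x, y), 166 mm over its two screw lugs; pocket walls rise to 50 mm above the bench, pocket floor 24 mm above it, 1.5 mm play round the pack's foot. Origin: centre of its underside, on the bench; x along the seated pack.
- pack_short: The other battery pack, to be left alone: same shape, catches and width, but only 76 mm long and 76 mm high; seated in charger_short. Origin: centre of its underside.
- charger_short: The charger of the short pack, same as charger_long, fixed to the bench. Origin: centre of its underside.
- tape_measure: Bystander: yellow tape measure, 38 x 84 x 71 mm, standing loose on the bench. Origin: centre of its underside.
- cup_wheel: Bystander: pale domed cup wheel, 98 mm across, 22 mm high, loose on the bench. Origin: centre of its underside.
- chisel_claw_2: Bystander: claw chisel, 191 mm long, 36 mm wide, 21 mm high, lying loose on the bench between the two chargers. Origin: centre of its underside.
Mind the look-alikes: they are no part of the job. Leave any blue or purple look-alike of the charger_short alone.

How it is judged (in metres and radians):
On the way, in this order (a step that is already met when the one before it is completed fails the run):
1. both catches of the long pack are pinched in (over 5 mm each) by the fingers while it still sits home (value of joint each of pack_long_catch_left, pack_long_catch_right above 0.005 m and contact force between the fingers and pack_long above 3 N and z of pack_long in the frame of charger_long below 0.03 m), for 0.2 s.
2. the long pack is lifted out above the charger's walls with both catches still pinched (value of joint each of pack_long_catch_left, pack_long_catch_right above 0.005 m and contact force between the fingers and pack_long above 3 N and z of pack_long in the frame of charger_long above 0.055 m), for 0.1 s.
At the end, for the whole second after the job is handed in: The fingers hold the long pack still by its two catches (both in by more than 5 mm), within 0.2 rad of level, its underside at least 140 mm above the bench and nothing else touching it; the short pack is still seated (moved under 10 mm) and the bystanders have moved less than 30 mm (height (world z) of pack_long above 0.14 m and angle between pack_long's own z axis and vertical below 0.2 rad and value of joint each of pack_long_catch_left, pack_long_catch_right above 0.005 m and contact force between the fingers and pack_long above 3 N and contact force between pack_long and charger_long below 0.2 N and contact force between pack_long and charger_short below 0.2 N and contact force between pack_long and pack_short below 0.2 N and linear speed of pack_long below 0.03 m/s and angular speed of pack_long below 0.3 rad/s and z of pack_short in the frame of charger_short below 0.03 m and distance of pack_short from where it was at the start of the episode below 0.01 m and distance of each of tape_measure, cup_wheel, chisel_claw_2 from where it was at the start of the episode below 0.03 m); the arm keeps its last pose, push and grip.
It fails at once if the long pack comes up out of its seat (over 8 mm) while a catch is not pinched in (z of pack_long in the frame of charger_long above 0.032 m and value of joint any of pack_long_catch_left, pack_long_catch_right below 0.003 m).
It fails at once if the long pack is wrenched against its charger with more than 80 N (contact force between pack_long and charger_long above 80 N).
It fails at once if the short pack is disturbed (distance of pack_short from where it was at the start of the episode above 0.01 m).
It fails at once if a bystander is knocked about (distance of any of tape_measure, cup_wheel, chisel_claw_2 from where it was at the start of the episode above 0.03 m).
It also fails if it takes over 34 s, if anything falls off the work surface, if the arm or the gripper's body presses on something with over 40 N, if the wrist force passes 120 N, or if a joint passes its speed limit or range.

## Working session

There is one attempt and no reset: what is moved stays moved. The work goes in short steps, Python scripts to look and compute and a tool call to move; the robot and the scene stay as the last step left them, time stands still between calls to the robot, and variables do not carry over. Pictures are saved under pics/ and viewed, at most 10 in all, crops included, and the job is handed in when it is done.

Besides the shell and the picture viewer there is one more tool, called after ">>>" as a command line: name --pt "numbers of a row" for each row, then --argument value for the rest. drive_tool: Moves the arm, as the interface text tells. Its arguments: {"type":"object","properties":{"targets":{"type":"array"},"newtons":{"type":"number"}},"required":["targets"]}

```bash
mkdir -p pics
cat > h.py <<'E'
from workcell import manip
import numpy as np, cv2
def save(n,p): cv2.imwrite(f'pics/{n}.png',p['frame'][:,:,::-1])
def ray(p,px):
    K=np.array(p['intrinsics']);V=np.array(p['view'])
    d=np.array([(px[0]-K[0,2])/K[0,0],-(px[1]-K[1,2])/K[1,1],-1.])
    R=V[:3,:3];return -R.T@V[:3,3],R.T@d
def atz(p,px,z):
    o,d=ray(p,px);return o+d*(z-o[2])/d[2]
def proj(p,X):
    K=np.array(p['intrinsics']);V=np.array(p['view'])
    c=V[:3,:3]@np.array(X)+V[:3,3]
    return np.array([K[0,0]*c[0]/-c[2]+K[0,2],K[1,1]*-c[1]/-c[2]+K[1,2]])
E
python3 - <<'E'
from h import *
a=manip.camera('top');b=manip.camera('side')
save('top',a);save('side',b)
cv2.imwrite('pics/both.png',cv2.resize(np.hstack([a['frame'],b['frame']])[:,:,::-1],(800,300)))
for n,p in(('top',a),('side',b)):
    for t in ['pack_long','pack_short','charger_long','charger_short','tape_measure','cup_wheel','chisel_claw_2']:
        print(n,t,[(np.round(x['box']).tolist(),round(x['confidence'],2)) for x in manip.cut_out(t,p)])
    for t in ['pack_long','pack_long_grip','pack_long_pad_left','pack_long_pad_right','charger_long','charger_short']:
        print(n,t,[(np.round(x['at'],1).tolist(),round(x['confidence'],2)) for x in manip.landmark_of(t,p)])
print(manip.grip_point_offset,manip.observe())
E
```

```text
top pack_long [([138.0, 175.0, 184.0, 235.0], 0.56)]
top pack_short []
top charger_long [([135.0, 169.0, 199.0, 242.0], 0.96)]
top charger_short [([304.0, 178.0, 367.0, 243.0], 0.84), ([146.0, 258.0, 213.0, 327.0], 0.73), ([260.0, 265.0, 326.0, 332.0], 0.64)]
top tape_measure [([335.0, 106.0, 364.0, 140.0], 0.96), ([136.0, 174.0, 183.0, 232.0], 0.59)]
top cup_wheel [([264.0, 105.0, 303.0, 144.0], 0.89)]
top chisel_claw_2 [([247.0, 175.0, 283.0, 249.0], 0.56)]
top pack_long [([168.4, 200.6], 0.56), ([162.5, 204.3], 0.36)]
top pack_long_grip [([164.1, 205.3], 0.86)]
top pack_long_pad_left [([148.6, 193.2], 0.58)]
top pack_long_pad_right [([174.5, 213.7], 0.68)]
top charger_long [([171.7, 205.6], 0.56), ([265.1, 213.1], 0.45)]
top charger_short [([336.9, 211.7], 0.95), ([181.3, 291.4], 0.86), ([291.9, 297.3], 0.77)]
side pack_long [([227.0, 235.0, 302.0, 301.0], 0.59)]
side pack_short [([280.0, 159.0, 317.0, 188.0], 0.9)]
side charger_long [([218.0, 273.0, 311.0, 334.0], 0.78)]
side charger_short [([335.0, 262.0, 433.0, 324.0], 0.94), ([265.0, 177.0, 331.0, 210.0], 0.81), ([347.0, 193.0
[... 465 characters left out ...]
69)]
18.700000000000003 {'clock': 1.4, 'qpos': array([-1.32600876e+00,  4.23101083e-01,  1.62989967e+00, -1.77878981e-05,
        1.08860375e+00, -1.90426182e-02]), 'dq': array([-0.00058214, -0.00034198,  0.00042005, -0.00233752, -0.00175224,
        0.00017945]), 'effort': array([ 1.84262150e-03, -5.44553983e+01, -2.74032998e+01,  6.47402275e-02,
        1.70504028e-02, -1.19646959e-06]), 'tool_pos': array([ 162.97776516, -603.35856434,  222.67451315]), 'eef_rot': array([-3.11428630e+00, -4.13234123e-01,  2.66938485e-05]), 'wrist_force': array([ 0.44550709,  0.23341691, -0.17670078]), 'wrist_torque': array([0.00833632, 0.02285912, 0.02546295]), 'grip_force': 0.0, 'width': 87.66809684306828}
```

View pics/top.png

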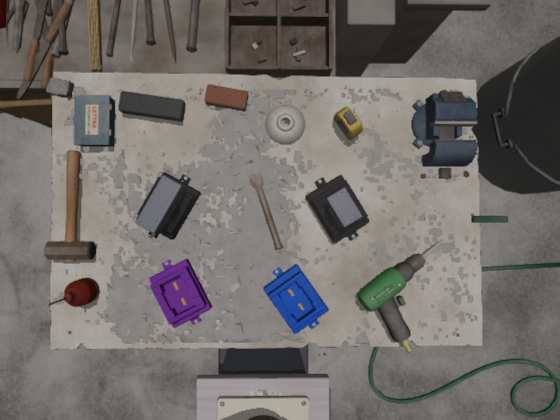

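View pics/side.png

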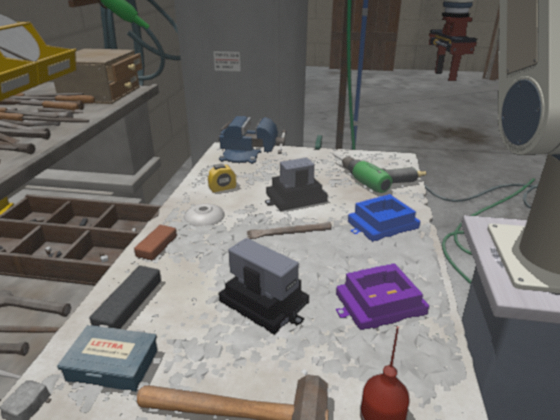

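The long pack is the left one in the top view (164,205), with a slab-like top. Possible mix-ups are the short pack (340,205), the purple empty charger (181,291) and the blue empty charger (292,297). I'll check the choice in a crop.

Run:
```python
from h import *
a=manip.camera('top');b=manip.camera('side')
c=a['frame'][160:250,125:215]
d=b['frame'][225:340,210:320]
im=np.hstack([cv2.resize(c,(400,400),interpolation=2),cv2.resize(d,(383,400),interpolation=2)])
cv2.imwrite('pics/crop.png',im[:,:,::-1])
g=[manip.landmark_of('pack_long_grip',p)[0]['at'] for p in(a,b)]
o1,d1=ray(a,g[0]);o2,d2=ray(b,g[1])
s=np.linalg.lstsq(np.c_[d1,-d2],o2-o1,rcond=None)[0]
print('tri',o1+d1*s[0],o2+d2*s[1],'z74',atz(a,g[0],74),atz(b,g[1],74))
print('cam',o1,o2)
# top face: grey light, bluish
h=cv2.cvtColor(a['frame'],cv2.COLOR_RGB2HSV)
for (x0,y0,x1,y1) in[(130,165,205,245),(300,170,372,248)]:
    v=h[y0:y1,x0:x1]; print(a['frame'][204,164],a['frame'][204,340])
    m=(abs(a['frame'][y0:y1,x0:x1].astype(int)-a['frame'][204,164 if x0<200 else 342]).sum(2)<40).astype(np.uint8)
    n,l,st,ce=cv2.connectedComponentsWithStats(m);k=1+st[1:,4].argmax()
    pts=np.argwhere(l==k)[:,::-1]+[x0,y0]
    w=np.array([atz(a,p,106 if x0<200 else 100)[:2] for p in pts],np.float32)
    print(len(pts),cv2.minAreaRect(w))
```

```text
tri [561.67963771 226.74017666  73.38319903] [553.40983616 225.61567446  72.69146865] z74 [561.65025963 226.57680738  74.        ] [553.07540311 227.2702235   74.        ]
cam [520.70642319  -1.10881291 933.62740379] [432.6989738  822.81156804 544.99511426]
[112 113 121] [117 117 125]
1113 ((559.2263793945312, 227.6394805908203), (45.699214935302734, 118.58512115478516), 59.12305450439453)
[112 113 121] [117 117 125]
644 ((554.306884765625, -173.89569091796875), (70.80796813964844, 43.20118713378906), 31.464635848999023)
```

View pics/crop.png

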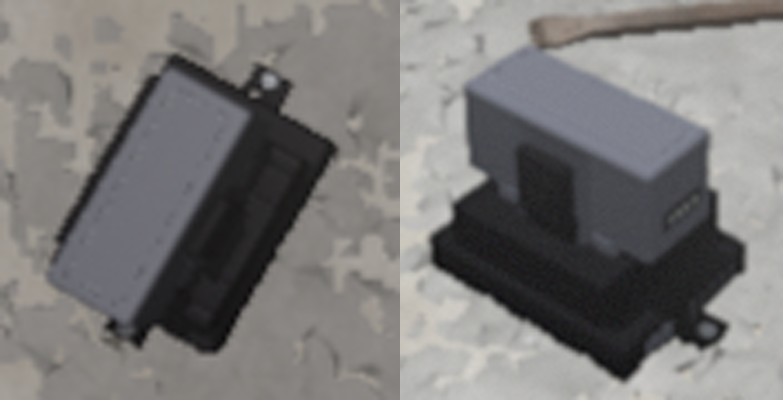

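The crop confirms it: a 118×46 mm grey top, centre about (559, 227), long axis about −31°. The pinch line lies at 59°, so the tool turns +2.34 rad. I'll move above it.

>>> drive_tool --pt "1 2 0 0 0 0.06 -1" --pt "3 6 0 0 0 0.18 -1" --pt "5 10.5 0 0 0 0.31 -1" --pt "7.2 15 0 0 0 0.44 -1" --pt "9.3 19.5 0 0 0 0.57 -1" --pt "11.5 24 0 0 0 0.7 -1" --pt "13.6 28.5 0 0 0 0.83 -1" --pt "15.7 33 0 0 0 0.96 -1" --pt "17.9 37.5 0 0 0 1.09 -1" --pt "20 42 0 0 0 1.22 -1" --newtons 30

```text
clock: 2.6
tool_pos: [363.7, -181.6, 223.1]
eef_rot: [2.31, 2.128, 0.001]
wrist_force: [0.4, -0.8, -0.3]
width: 87.9
grip_force: 0.0
```

>>> drive_tool --pt "2.1 4.5 0 0 0 0.12 -1" --pt "4.3 9 0 0 0 0.25 -1" --pt "6.4 13.5 0 0 0 0.38 -1" --pt "8.6 18 0 0 0 0.51 -1" --pt "10.7 22.5 0 0 0 0.64 -1" --pt "12.9 27 0 0 0 0.77 -1" --pt "15 31.5 0 0 0 0.9 -1" --pt "17 36 0 0 0 1.0 -1" --pt "18.8 39.5 0 0 0 1.08 -1" --pt "19.6 41 0 0 0 1.12 -1"

```text
clock: 3.6
tool_pos: [560.1, 229.8, 222.6]
eef_rot: [0.827, 3.03, 0.001]
wrist_force: [0.1, -0.7, -0.0]
width: 87.9
grip_force: 0.0
```

```bash
cat > w.py <<'E'
from h import *
from scipy.spatial.transform import Rotation as Ro
import sys
def fray(p,px):
    K=np.array(p['intrinsics']);V=np.array(p['view'])
    u=np.array([px[0]-K[0,2],px[1]-K[1,2]]);r=np.hypot(*u);t=r/K[0,0]
    d=np.array([*(u/max(r,1e-9)*np.sin(t)),np.cos(t)]);d=d*[1,-1,-1]
    R=V[:3,:3];return -R.T@V[:3,3],R.T@d
w=manip.camera('wrist');save(sys.argv[1],w)
s=manip.observe();R=Ro.from_rotvec(s['eef_rot']).as_matrix()
print(s['clock'],s['tool_pos'],'yaw y',np.degrees(np.arctan2(R[1,1],R[0,1])),'z',R[:,2],s['qpos'],s['wrist_force'],s['width'],s['grip_force'])
for n,z in(('pack_long_grip',74),('pack_long_pad_left',74),('pack_long_pad_right',74),('charger_long',0),('pack_long',24)):
    for x in manip.landmark_of(n,w)[:2]:
        o,d=fray(w,x['at']);print(n,np.round(x['at']),round(x['confidence'],2),np.round(o+d*(z-o[2])/d[2],1))
m=manip.cut_out('pack_long',w)
for x in m[:2]:print('box',x['box'],x['confidence'])
E
python3 w.py w1
```

```text
3.65 [560.6318631  230.24502606 222.59865758] yaw y 59.52698940290134 z [ 0.00138532  0.00115107 -0.99999838] [ 3.69757879e-01  3.94848880e-01  1.67451630e+00  6.52615931e-04
  1.07051988e+00 -6.69496113e-01] [0.79739342 0.92627029 0.02370027] 87.9633102172835 0.0
pack_long_pad_left [304. 199.] 0.56 [576.1 251.7  74. ]
pack_long_pad_right [237. 202.] 0.81 [545.4 193.5  74. ]
pack_long_pad_right [303. 201.] 0.2 [578.2 250.1  74. ]
pack_long [273. 189.] 0.7 [560.8 224.9  24. ]
```

View pics/w1.png

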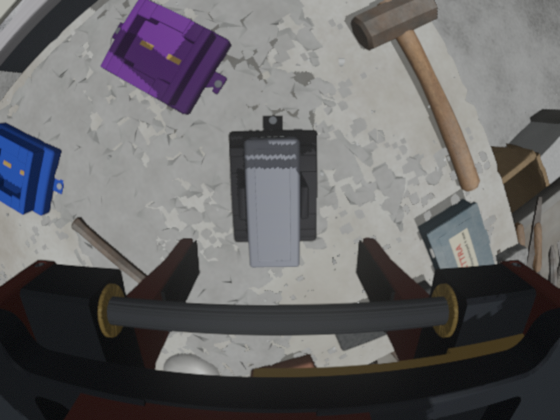

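The wrist view shows the long pack (246–300, 138–267) upright between the fingers, whose midline is near column 277. I'll fit its top face from here.

```bash
cat > f.py <<'E'
from w import *
f=w['frame'].astype(int);x0,y0,x1,y1=[int(v) for v in (235,130,310,275)]
m=(abs(f[y0:y1,x0:x1]-f[200,273]).sum(2)<45).astype(np.uint8)
n,l,st,ce=cv2.connectedComponentsWithStats(m);k=1+st[1:,4].argmax()
pts=np.argwhere(l==k)[:,::-1]+[x0,y0]
W=[]
for p in pts:
    o,d=fray(w,p);W.append((o+d*(106-o[2])/d[2])[:2])
(c,sz,an)=cv2.minAreaRect(np.array(W,np.float32));print(st[k],c,sz,an,'cam',o)
E
python3 f.py w2
```

```text
4.0 [558.56673158 225.18074108 222.87676334] yaw y 59.06550437193325 z [-2.60538373e-04 -2.15180620e-04 -9.99999943e-01] [ 3.63505783e-01  3.89889805e-01  1.68150669e+00 -1.23636521e-04
  1.07051618e+00 -6.67322403e-01] [ 0.1903807  -0.13130983  0.12985935] 87.80454207869549 0.0
pack_long_pad_left [313. 198.] 0.58 [578.  255.3  74. ]
pack_long_pad_right [244. 200.] 0.65 [544.9 195.8  74. ]
pack_long [276. 188.] 0.79 [560.4 223.3  24. ]
box [244.3, 137.8, 315.1, 266.9] 0.98
[   0   38   75  107 5508] (571.4403076171875, 211.3163604736328) (70.09595489501953, 101.92394256591797) 59.02183151245117 cam [496.50211798 263.38478629 385.83077153]
```

Run:
```python
import sys;sys.argv=['w','w3']
from w import *
g=cv2.cvtColor(w['frame'],cv2.COLOR_RGB2GRAY).astype(int)
for r in(180,205,230): 
    print(r,g[r,232:322].tolist())
print(g[125:280,273].tolist(),w['intrinsics'])
for r in(180,205,230):
  e=np.diff(g[r,235:320]);
for px in [(246,180),(298,180),(246,205),(298,205),(273,138),(273,267)]:
    o,d=fray(w,px);print(px,o+d*(106-o[2])/d[2])
```

```text
4.35 [559.00801287 226.43299812 222.77547128] yaw y 59.1656820542788 z [ 1.22697262e-04  6.45830332e-05 -9.99999990e-01] [ 3.65122410e-01  3.91075840e-01  1.67992677e+00  1.88222716e-05
  1.07045238e+00 -6.67522570e-01] [-0.3675845   0.5868971  -1.02967823] 87.85667088044049 0.0
pack_long_pad_left [309. 197.] 0.76 [575.7 253.4  74. ]
pack_long_pad_right [240. 198.] 0.78 [542.4 194.3  74. ]
pack_long [276. 189.] 0.77 [561.9 224.1  24. ]
box [237.7, 138.1, 313.7, 266.9] 0.75
180 [145, 114, 70, 53, 56, 56, 56, 55, 50, 43, 41, 42, 40, 40, 38, 38, 47, 75, 103, 123, 133, 135, 134, 133, 135, 134, 133, 133, 137, 138, 139, 139, 138, 139, 139, 140, 139, 139, 140, 139, 140, 140, 140, 140, 140, 140, 140, 140, 141, 140, 141, 141, 140, 141, 141, 141, 141, 141, 142, 142, 137, 130, 138, 141, 142, 142, 141, 142, 139, 125, 103, 70, 42, 37, 36, 38, 45, 57, 60, 61, 61, 62, 62, 62, 62, 61, 60, 69, 110, 141]
205 [154, 148, 116, 74, 58, 57, 57, 57, 57, 52, 48, 49, 53, 56, 58, 59, 55, 48, 67, 102, 123, 134, 135, 134, 135, 135, 136, 135, 136, 138, 139, 139, 139, 138, 138, 139, 140, 139, 140, 139, 140, 140, 1
[... 1126 characters left out ...]
, 140, 140, 140, 139, 140, 140, 140, 140, 140, 140, 140, 141, 140, 140, 140, 140, 140, 140, 140, 140, 140, 139, 139, 140, 140, 140, 139, 140, 140, 140, 140, 141, 133, 133, 137, 137, 136, 130, 131, 145, 153, 166, 173, 175, 173, 169, 168, 168, 167, 162, 158, 158] [[325.1922621    0.         277.49346973]
 [  0.         325.1922621  208.2973731 ]
 [  0.           0.           1.        ]]
(246, 180) [526.33388069 214.7460552  106.        ]
(298, 180) [549.72985124 253.81381991 106.        ]
(246, 205) [545.52036429 202.68671689 106.        ]
(298, 205) [569.31419298 242.4984103  106.        ]
(273, 138) [507.09220518 253.9169198  106.        ]
(273, 267) [609.96707469 191.95514256 106.        ]
```

Run:
```python
import sys;sys.argv=['w','w4']
from w import *
g=cv2.cvtColor(w['frame'],cv2.COLOR_RGB2GRAY).astype(int)
L=[];Rr=[]
def at(c,r):
    o,d=fray(w,(c,r));return (o+d*(106-o[2])/d[2])[:2]
for r in range(178,258,4):
    row=g[r]>95
    a=273
    while row[a]:a-=1
    b=273
    while row[b]:b+=1
    ea=a+(95-g[r,a])/(g[r,a+1]-g[r,a]); eb=b-1+(g[r,b-1]-95)/(g[r,b-1]-g[r,b])
    if ea>240 and eb<312: L.append(at(ea,r));Rr.append(at(eb,r))
y=np.array([np.cos(np.radians(59.1)),np.sin(np.radians(59.1))])
for E in(L,Rr):
    E=np.array(E);x,yy,_,_=0,0,0,0
    v=cv2.fitLine(E.astype(np.float32),cv2.DIST_HUBER,0,.01,.01).ravel()
    print(len(E),'angle',np.degrees(np.arctan2(v[1],v[0])),'lateral',(E@y).mean())
print('tcp lateral',s['tool_pos'][:2]@y)
```

```text
4.7 [558.95503115 226.67375982 222.61942011] yaw y 59.18876896037543 z [-1.20627818e-04 -4.55226079e-05 -9.99999992e-01] [ 3.65534874e-01  3.91432279e-01  1.67977510e+00  6.87478742e-07
  1.07051421e+00 -6.67504351e-01] [-0.27433555  0.09405941 -0.29522774] 87.8916581132481 0.0
pack_long_pad_left [307. 196.] 0.57 [574.2 252.9  74. ]
pack_long_pad_right [244. 202.] 0.5 [547.3 196.   74. ]
pack_long [275. 190.] 0.82 [561.9 222.6  24. ]
box [241.9, 137.3, 311.3, 264.7] 0.86
16 angle -29.787775 lateral 458.3304013229042
16 angle -29.419287 lateral 504.5411746178056
tcp lateral 481.54726489052314
```

Lateral centring is within 0.2 mm and yaw within about 1°, so I'll descend with a slight yaw trim.

>>> drive_tool --pt "0 0 -2 0 0 0.01 -1" --pt "0 0 -5 0 0 0.01 -1" --pt "0 0 -8 0 0 0.01 -1" --pt "0 0 -10.5 0 0 0.01 -1" --pt "0 0 -12.5 0 0 0.01 -1" --pt "0 0 -14 0 0 0.01 -1" --pt "0 0 -15.2 0 0 0.01 -1" --pt "0 0 -16 0 0 0.01 -1" --pt "0 0 -16.5 0 0 0.01 -1" --pt "0 0 -16.5 0 0 0.01 -1" --newtons 30

```text
clock: 6.0
tool_pos: [559.0, 226.6, 57.5]
eef_rot: [-0.819, -3.033, 0.0]
wrist_force: [-0.5, -0.4, 0.2]
width: 87.9
grip_force: 0.0
```

```bash
python3 w.py w5
```

```text
6.05 [559.20268842 226.73948403  57.93395462] yaw y 59.75890520880305 z [ 3.37762576e-04  1.41495025e-04 -9.99999933e-01] [ 3.65484326e-01  6.15270472e-01  1.76558454e+00  1.65882635e-05
  7.60371618e-01 -6.77517313e-01] [-0.06639312 -0.37978601  0.07440488] 87.61132471177729 0.0
pack_long_pad_left [338. 276.] 0.89 [577.4 252.4  74. ]
pack_long_pad_right [209. 274.] 0.86 [543.5 196.1  74. ]
charger_long [211. 276.] 0.5 [569.1 162.5   0. ]
pack_long [274. 242.] 0.6 [561.1 224.1  24. ]
```

View pics/w5.png

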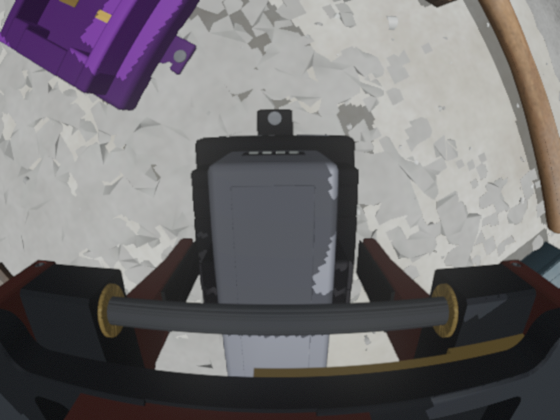

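The fingers straddle the pack, which sits about 1 mm to the left (pack mid column 274, fingers 277). I'll make a small shift, then close.

>>> drive_tool --pt "0.05 -0.12 0 0 0 0 -1" --pt "0.05 -0.12 0 0 0 0 -1" --pt "0.05 -0.12 0 0 0 0 -0.3" --pt "0.05 -0.12 0 0 0 0 -0.3" --pt "0.05 -0.12 0 0 0 0 1" --pt "0.05 -0.12 0 0 0 0 1" --pt "0.05 -0.12 0 0 0 0 1" --pt "0.05 -0.12 0 0 0 0 1" --pt "0.05 -0.12 0 0 0 0 1" --pt "0.05 -0.12 0 0 0 0 1" --newtons 30

```text
clock: 7.35
tool_pos: [559.3, 225.2, 58.1]
eef_rot: [-0.819, -3.033, 0.001]
wrist_force: [-1.9, -2.0, 5.7]
width: 50.2
grip_force: 30.0
```

>>> drive_tool --pt "0 0 0 0 0 0 1" --pt "0 0 0 0 0 0 1" --pt "0 0 0 0 0 0 1" --pt "0 0 0 0 0 0 1" --pt "0 0 0.1 0 0 0 1" --pt "0 0 0.1 0 0 0 1" --pt "0 0 0.2 0 0 0 1" --pt "0 0 0.3 0 0 0 1" --pt "0 0 0.4 0 0 0 1" --pt "0 0 0.4 0 0 0 1"

```text
clock: 8.35
tool_pos: [559.5, 225.5, 61.6]
eef_rot: [-0.819, -3.033, 0.0]
wrist_force: [0.4, 0.3, -6.9]
width: 50.1
grip_force: 29.9
```

```bash
python3 w.py w6
```

```text
8.4 [559.49290819 225.41772898  61.6245369 ] yaw y 59.75396731008375 z [-2.95616139e-05 -7.60830399e-06 -1.00000000e+00] [ 3.63269587e-01  6.09415869e-01  1.76501402e+00  4.88737375e-06
  7.67193098e-01 -6.79637402e-01] [ 0.01620158 -0.80649253 -5.92125098] 50.22326451332133 29.90457057952881
pack_long [277. 239.] 0.75 [562.3 224.4  24. ]
box [212.0, 146.6, 342.7, 368.9] 0.93
```

View pics/w6.png

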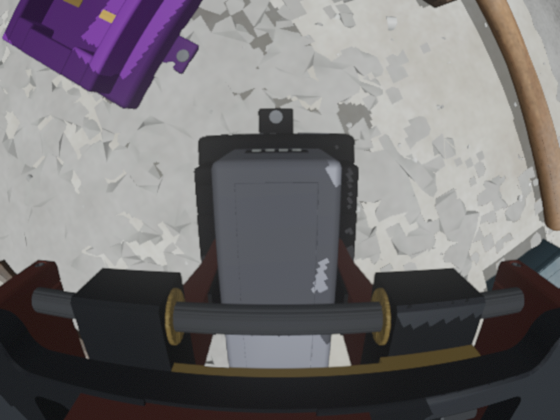

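The wrist carries only about 6 N, the pack's weight, so the pack is free of the latches. The fingers hold both pads (columns about 205 and 350). I'll lift.

>>> drive_tool --pt "0 0 0.4 0 0 0 1" --pt "0 0 0.9 0 0 0 1" --pt "0 0 1.5 0 0 0 1" --pt "0 0 2.1 0 0 0 1" --pt "0 0 2.7 0 0 0 1" --pt "0 0 3.3 0 0 0 1" --pt "0 0 3.9 0 0 0 1" --pt "0 0 4.5 0 0 0 1" --pt "0 0 5 0 0 0 1" --pt "0 0 5.3 0 0 0 1"

```text
clock: 9.7
tool_pos: [559.7, 225.5, 115.3]
eef_rot: [0.819, 3.032, 0.001]
wrist_force: [0.2, -0.3, -6.3]
width: 49.9
grip_force: 29.9
```

>>> drive_tool --pt "0 0 0.5 0 0 0 1" --pt "0 0 1.5 0 0 0 1" --pt "0 0 3 0 0 0 1" --pt "0 0 4.5 0 0 0 1" --pt "0 0 6 0 0 0 1" --pt "0 0 7.5 0 0 0 1" --pt "0 0 9 0 0 0 1" --pt "0 0 10 0 0 0 1" --pt "0 0 10.7 0 0 0 1" --pt "0 0 11 0 0 0 1"

```text
clock: 10.7
tool_pos: [559.6, 225.5, 225.4]
eef_rot: [0.819, 3.032, 0.001]
wrist_force: [0.0, 0.3, -6.3]
width: 50.1
grip_force: 29.9
```

>>> drive_tool --pt "0 0 0 0 0 0 1" --pt "0 0 0 0 0 0 1" --pt "0 0 0 0 0 0 1" --pt "0 0 0 0 0 0 1" --pt "0 0 0 0 0 0 1" --pt "0 0 0 0 0 0 1" --pt "0 0 0 0 0 0 1" --pt "0 0 0 0 0 0 1" --pt "0 0 0 0 0 0 1" --pt "0 0 0 0 0 0 1"

```text
clock: 11.7
tool_pos: [559.5, 225.4, 224.7]
eef_rot: [0.819, 3.033, 0.0]
wrist_force: [1.1, 0.1, -6.2]
width: 50.1
grip_force: 29.9
```

```bash
python3 -c "
from h import *
save('side2',manip.camera('side'));print(manip.observe())"
```

```text
{'clock': 11.75, 'qpos': array([ 3.63345114e-01,  3.89064237e-01,  1.67806430e+00, -2.81128841e-05,
        1.07438948e+00, -6.79661309e-01]), 'dq': array([ 0.00085002,  0.00055152, -0.002408  , -0.00064753,  0.00048612,
       -0.001566  ]), 'effort': array([-1.33847316e-04, -5.61159182e+01, -2.96918571e+01,  3.35221086e-02,
        5.15709235e-02, -1.43568916e-03]), 'tool_pos': array([559.50228192, 225.46071045, 224.71283419]), 'eef_rot': array([8.19421457e-01, 3.03276805e+00, 3.73682044e-05]), 'wrist_force': array([-0.1824757 ,  0.17525251, -6.18822044]), 'wrist_torque': array([ 0.01641787, -0.11328397,  0.0307098 ]), 'grip_force': 29.904550909996033, 'width': 50.26143341457064}
```

View pics/side2.png

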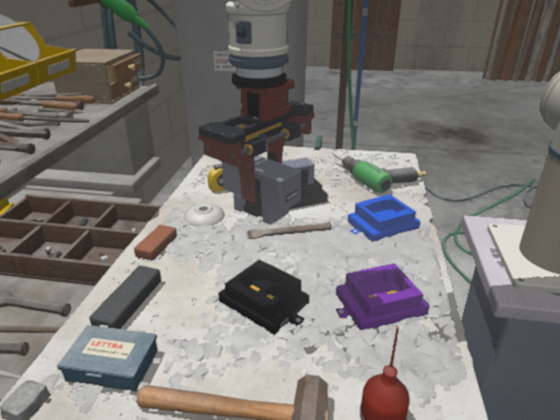

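The pack hangs level in the fingers (about 270,188), its charger is empty (265,295), and everything else is undisturbed. The underside is at about 190 mm.

```bash
python3 -c "
from workcell import manip
print(manip.hand_in())"
```

```text
the job is handed in; nothing more can be done
None
```

The long pack is out of its charger and held still and level by its pinched catches, its underside about 19 cm above the bench; the job is handed in at about 12 s of the 34 s, and no verdict came back.

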